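# Put the gourd engraver away in its leaning holster

## Task

A gourd offcut has come to rest in the mouth of the leaning wooden holster: lift it out and put it in the green scrap bin. Then take the red-handled engraver from its white rest and slide it nose first into the holster, fully home so that its brass collar sits against the mouth. Leave everything else on the bench where it is.

Things in the scene. Friction and masses are not known exactly. Their poses are not given: they have to be found in the camera images.
- bore: leaning wooden holster case, fixed: block 44 x 44 mm in section, 95 mm long, brass-banded. Round bore 20.5 mm across, 88 mm deep, chamfered 2 mm, leaning 25 degrees from level, mouth facing up and away from the robot. Origin: centre of the mouth, 90 mm above the bench; +z points out of the bore along its axis, y is level, -x to the upper side
- bore_lip (a point): middle of the upper face of the lip below the holster's mouth: the lip is 22 mm wide, 4 mm thick and juts 18 mm out of the mouth's face along the bore's +z; its upper face lies 17 mm below the bore's axis
- holster: dark base under the holster case, 125 x 60 mm, 12 mm thick. Origin on the bench straight below the mouth's centre; +x is the level direction in which the mouth faces
- offcut: piece of gourd neck, tan round billet with pale ends, 30 mm across and 34 mm long, 20 g. Origin at its middle, y is its axis. It starts lying level on the holster's lip against the mouth, its axis roughly along the bore's y, its middle about 15 mm out from the mouth
- engraver: cordless engraver, round, 175 mm long, 90 g. Origin on its axis at the brass collar's front face; +x points to the nose. Collar 30 mm across from x = -6 to 0 mm; red handle 18 mm across from -90 to -6; aluminium shank 18 mm across from 0 to 73, then a steel cone to 6 mm across at 85. Starts level on its rest, axis 34 mm up, nose roughly to the robot
- engraver_grip (a point): point on the engraver's axis in the middle of the handle, 48 mm behind the collar's front face: a good place to grip, free on both sides
- engraver_tip (a point): end of the engraver's nose, 85 mm ahead of the collar's front face
- pen_rest: white plastic rest fixed to the bench: plate 145 x 46 mm, 6 mm thick, with two saddles 32 mm high and 38 mm wide, 8 mm thick, at x = +33 and -90 mm. Origin on the bench below the engraver's grip point; -x points towards the nose
- scrap_bin: open green bin fixed to the bench, 120 x 120 mm, 60 mm high, walls and floor 4 mm. Origin under its centre; z up
- gourd_a: bystander: small yellow bottle gourd, 85 mm tall, 56 mm wide, standing; origin under its centre
- gourd_b: bystander: small brown bottle gourd, 75 mm tall, 50 mm wide, standing; origin under its centre
- wax_jar: bystander: amber jar with black cap, 55 mm tall, 54 mm wide; origin under its centre
- round_gourd: bystander: round brown gourd, 61 mm tall, 68 mm wide; origin under its centre
- polish_puck: bystander: cork disc, 34 mm across, 18 mm tall; origin under its centre
- sanding_block: bystander: blue block 50 x 26 x 22 mm; origin under its centre

How it is judged:
On the way, in this order (a step that is already met when the one before it is completed fails the run):
1. the offcut lies in the scrap bin (x of offcut in the frame of scrap_bin between -0.056 and 0.056 m and y of offcut in the frame of scrap_bin between -0.056 and 0.056 m and height (world z) of offcut below 0.055 m), for 0.2 s.
2. the engraver is fully home in the holster (z of engraver in the frame of bore below 0.005 m and z of engraver_tip in the frame of bore below -0.075 m and x of engraver in the frame of bore between -0.004 and 0.004 m and y of engraver in the frame of bore between -0.004 and 0.004 m and angle between the x axis of engraver and the z axis of bore, either way round below 0.08 rad), for 0.2 s.
At the end, for the whole second after the job is handed in: The offcut lies at rest in the scrap bin (inside its walls, middle below 55 mm). The engraver is at rest nose first in the holster: collar's front face within 5 mm of the mouth and 4 mm of the bore's axis, axes parallel within 0.08 rad (all of step 1 and all of step 2 and linear speed of each of engraver, offcut below 0.02 m/s); the robot touches nothing.
It fails at once if a bystander (gourds, jar, cork disc, sanding block) is moved by more than 25 mm (distance of any of gourd_a, gourd_b, wax_jar, round_gourd, polish_puck, sanding_block from where it was at the start of the episode above 0.025 m).
It also fails if it takes over 59 s, if anything falls off the work surface, if the arm or the gripper's body presses on something with over 40 N, if the wrist force passes 120 N, or if a joint passes its speed limit or range.

## Robot

A 6-joint arm with a two-finger parallel gripper is mounted at the origin on the work surface. World frame = base frame: x ahead of the robot, y to its left, z up, the work surface at z = 0. Lengths are in m, angles in rad, forces in N, time in s.
With the tool pointing down it reaches from about 0.25 to 0.725 m from the base axis. Payload 4 kg.
Tool frame: the origin (TCP) lies midway between the tips of the shut fingers; the grasp point (between the pads) lies 19 mm behind it; z points along the fingers, y is the direction in which the jaws open and shut (so a half turn about z gives the same grasp; the last joint's range is limited). The gripper opens to 85 mm and grips with 20 to 120 N. Pads are 22 mm wide; open, the fingers measure 114 mm over their backs; the gripper's body (76 mm by 85 mm) begins 54 mm behind the grasp point. The pads swing forward as they close: fully open they stand 13 mm farther back than shut.
Start: joints at [-1.107, 0.241, 0.005, 1.335, 0, 1.571], TCP at [0.224, -0.447, 0.231] pointing down, gripper open.
Joint ranges: [-2.72, 2.72], [-1.05, 1.87], [-1.09, 1.28], [-1.99, 2.15], [-1.42, 1.44], [-3.14, 3.14]. Speed limits (rad/s): [2.79, 2.79, 3.14, 3.14, 3.14, 3.14].

## Interface

Orientations are given as a unit quaternion [x, y, z, w].
In Python, from workcell import get_obs, camera, camera_model, job_done, masks_of gives the robot as it stands.
- The arm moves only by the tool jog_arm, never from a script. Its argument "deltas" is a list that holds one entry, the list of rows, each a list of 7 numbers: the shift along the tool's x, y, z in mm, then the turn, a rotation vector about the tool's x, y, z in degrees, then the finger opening in mm, from 0 to 85.4. A call has 1 to 5 rows; each row shifts and turns the pose as measured when the row begins, along the tool's axes as they then stand; what a row does not reach is not made up. A row lasts 1/10 s, in which the tool goes at most 50 mm and 8.59 degrees, less where a joint would pass 70% of its speed; a pose out of reach is approached as far as the arm can. A call with a gripper value outside its range is refused whole. The fingers move at their own pace and stop on an object; the grip force is fixed at half the most. Time passes only in rows, so rows that do not move let the fingers close. It gives the time, the measured TCP pose, the force and the opening at its end, in the units of the state.
- get_obs(): the state, without advancing time (a new reading comes with each control period).
- camera(name): name is "scene" or "top"; returns the picture (420x560x3 uint8, red, green, blue); there is no depth.
- camera_model(name): a dict with "fovy" (degrees; the focal length in pixels is half the picture's height over the tangent of half this angle, whatever the lens; pixels are square), "cx", "cy" (the principal point, pixels), "pose" (4x4, takes a point from camera to world coordinates). Camera axes: x right, y down, z forward; pixel columns grow to the right and rows downward; lengths in m; the calibration is good to about 2 mm. A picture is of the moment at which its call begins. camera_model takes no time and is no camera call.
- job_done(): hands the job in, once; it reports no verdict.
Trained networks look in the newest picture that a camera, given by its name, has taken for a name from the list of things; names that differ only in an ending like _2 or _b are one class to them, and where a whole thing is asked for, a point or a joint stands for the part that bears it (a point fixed in the world has none). Each returns a list of dicts, best first, with "conf" (0 to 1); they miss things now and then, are a little off and sometimes report something else, mostly with a low value. They report only what shows in the picture. A call takes as long as a camera call.
- masks_of(target, camera): "pixels" (420x560 bool, what is visible of it) and "at" ([column, row] in pixels, amid what is visible of it).
The state is a dict: "clock": time; "joint_pos": joint angles; "joint_vel": joint speeds; "tau": joint torques, N m; "eef_pos": TCP position; "tool_rot": TCP orientation; "ft_force": force on the tool from outside, world axes, zero at the start; "ft_torque": the same for the moment, N m; "grip_width": finger opening in m.
Only numpy, scipy, OpenCV 4.12 (cv2) and the standard library are available. Lean on these libraries where they do the work, as an engineer would, in place of code of your own. Each camera call takes 0.05 s, during which the arm holds its last target. There are 200 camera calls.

## Working session

There is one attempt and no reset: what is moved stays moved. The work goes in short steps, Python scripts to look and compute and a tool call to move; the robot and the scene stay as the last step left them, time stands still between calls to the robot, and variables do not carry over. Pictures are saved under pics/ and viewed, about 8 in all and at most 12, crops included, and the job is handed in when it is done.

Besides the shell and the picture viewer there is one more tool, called by a JSON object that holds its "method" and its "body". jog_arm: Moves the arm, as the interface text tells. Its arguments: {"type":"object","properties":{"deltas":{"type":"array"}},"required":["deltas"]}

```bash
ls; mkdir -p pics; cat > h.py <<'E'
import numpy as np, cv2
from workcell import *
def snap(n,f=None):
    im=camera(n)
    if f: cv2.imwrite('pics/'+f,cv2.cvtColor(im,cv2.COLOR_RGB2BGR))
    return im
def K(n):
    m=camera_model(n); return m, 210/np.tan(np.radians(m['fovy'])/2)
def onplane(n,uv,z):
    m,f=K(n); P=np.array(m['pose']); d=P[:3,:3]@np.array([(uv[0]-m['cx'])/f,(uv[1]-m['cy'])/f,1]); o=P[:3,3]
    return o+d*(z-o[2])/d[2]
def proj(n,p):
    m,f=K(n); P=np.array(m['pose']); c=(np.atleast_2d(p)-P[:3,3])@P[:3,:3]
    return np.c_[m['cx']+f*c[:,0]/c[:,2], m['cy']+f*c[:,1]/c[:,2]]
E
python3 - <<'E'
from h import *
np.set_printoptions(precision=4,suppress=True)
for n in('scene','top'):
    snap(n,n+'1.png'); m=camera_model(n); print(n,m['fovy'],m['cx'],m['cy'],{k:v for k,v in m.items() if k not in('pose','fovy','cx','cy')}); print(np.array(m['pose']))
    for t in('bore','offcut','engraver','pen_rest','scrap_bin','holster'):
        r=masks_of(t,n)
        for q in r[:2]:
            ys,xs=np.nonzero(q['pixels']); print(t,round(q['conf'],2),q['at'],len(xs),xs.min(),xs.max(),ys.min(),ys.max())
            np.save(f'pics/{n}_{t}.npy',r[0]['pixels'])
print(get_obs())
E
```

```text
pics
scene 42.443817426628286 269.95075200849834 203.8341483481952 {}
[[-0.8108  0.4384 -0.3878  1.0605]
 [ 0.5852  0.6245 -0.5172  0.6267]
 [ 0.0154 -0.6463 -0.7629  1.007 ]
 [ 0.      0.      0.      1.    ]]
bore 0.48 [257.2, 299.3] 590 242 267 286 316
offcut 0.57 [370.0, 275.6] 286 360 381 268 288
engraver 0.58 [291.6, 207.2] 511 257 324 193 216
engraver 0.5 [219.2, 159.2] 2582 186 251 127 188
pen_rest 0.97 [284.1, 218.7] 777 254 315 203 228
scrap_bin 0.88 [217.0, 156.8] 2570 186 251 128 187
holster 0.73 [390.2, 287.6] 2065 351 416 257 315
holster 0.7 [308.2, 356.2] 994 291 325 341 376
top 42.96734204013571 281.5677714801966 201.4212943216139 {}
[[-0.0022 -0.9937  0.1117  0.4465]
 [-1.      0.0024  0.0015  0.002 ]
 [-0.0018 -0.1117 -0.9937  1.1452]
 [ 0.      0.      0.      1.    ]]
bore 0.69 [136.0, 241.8] 1357 125 154 217 268
offcut 0.84 [142.7, 214.1] 258 131 150 205 219
offcut 0.41 [131.3, 128.1] 737 116 146 114 142
engraver 0.73 [279.6, 225.1] 676 271 297 186 266
engraver 0.23 [135.6, 241.8] 1341 125 154 217 268
pen_rest 0.8 [283.7, 218.4] 847 268 304 185 253
pen_rest 0.45 [428.8, 119.7] 413 419 440 109 131
scrap_bin 0.56 [393.7, 200.0] 3686 364 429 167 230
holster 0.67 [146.1, 239.9] 1867 125 166 208 268
{'clock': 0.7, 'joint_pos': array([-1.107 ,  0.2406,  0.005 ,  1.3352,  0.    ,  1.5708]), 'joint_vel': array([-0.0015, -0.0015,  0.0001, -0.0001, -0.001 , -0.0002]), 'tau': array([ -0.0005, -37.2078,  25.2642,   0.0009,   0.0001,  -0.    ]), 'eef_pos': array([ 0.2237, -0.4472,  0.2313]), 'tool_rot': array([0.9732, 0.2298, 0.    , 0.    ]), 'ft_force': array([-0.2735,  0.1391,  1.1095]), 'ft_torque': array([ 0.0133,  0.0115, -0.0151]), 'grip_width': 0.0852488993222541}
```

View pics/scene1.png

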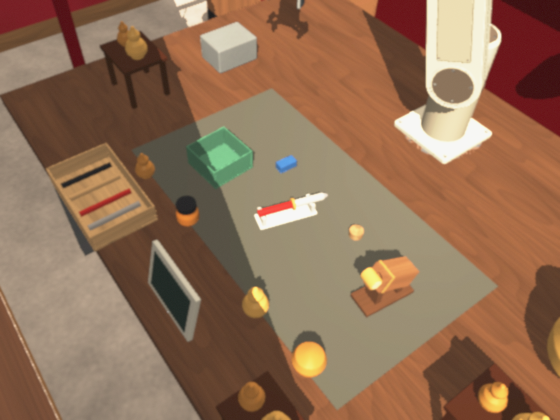

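View pics/top1.png

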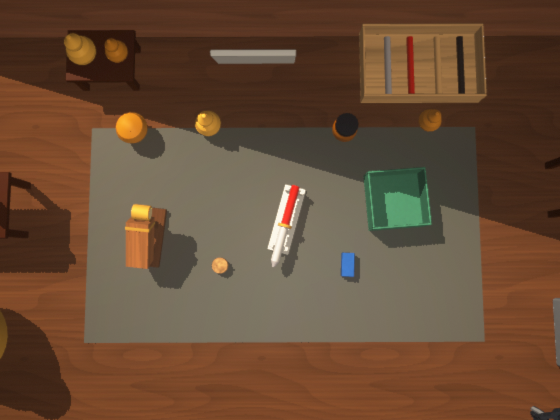

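Scene view: offcut at (371,278) on the holster's lip, engraver about (290,207), bin (219,157). Top view: offcut (142,212), holster (137,240), engraver from red end (294,187) to nose (276,264), bin (398,200).

```bash
python3 - <<'E'
import cv2,numpy as np
a=cv2.imread('pics/top1.png');b=cv2.imread('pics/scene1.png')
def c(im,x,y,s): return cv2.resize(im[y:y+300//s,x:x+400//s],(400,300),interpolation=cv2.INTER_CUBIC)
cv2.imwrite('pics/crop1.png',np.vstack([np.hstack([c(a,115,200,4)[:, :],c(b,345,250,4)]),np.hstack([c(a,240,180,3),c(b,240,160,3)])]))
E
```

```text
(no output)
```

View pics/crop1.png

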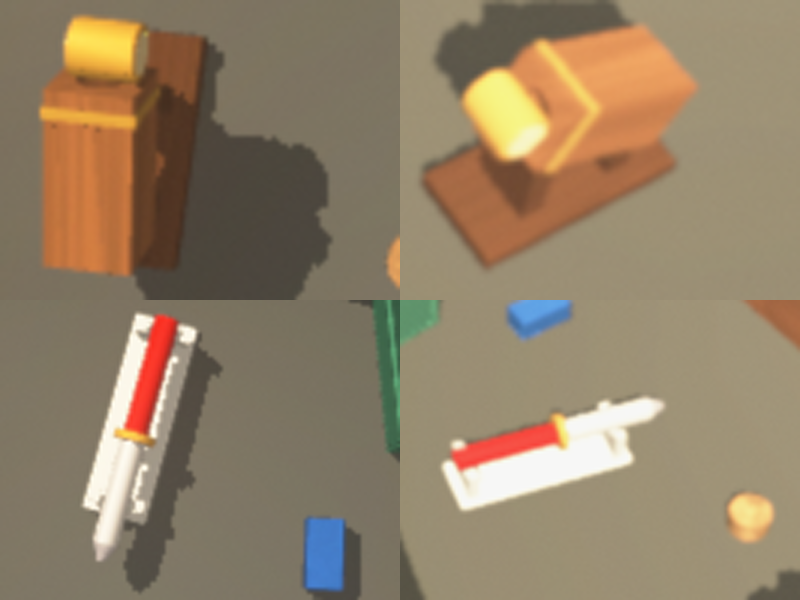

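Crops: the holster block's rear upper corners are near top px (126,267)/(148,268). Offcut rests level at the mouth; engraver collar is around top px (285,325/3...) i.e. ≈(285,225). Now fit poses in both views.

```bash
cat > fit.py <<'E'
from h import *
from scipy.optimize import least_squares
np.set_printoptions(precision=4,suppress=True)
a=np.radians(25);c,s=np.cos(a),np.sin(a)
def boreR(yaw):
    Rz=np.array([[np.cos(yaw),-np.sin(yaw),0],[np.sin(yaw),np.cos(yaw),0],[0,0,1]])
    return Rz, Rz@np.array([[s,0,c],[0,1,0],[-c,0,s]])
if __name__=='__main__':
    def t(X,Y): return [115+(X+.5)/4-.5,200+(Y+.5)/4-.5]
    def sc(X,Y): return [345+(X-400+.5)/4-.5,250+(Y+.5)/4-.5]
    B=[('top',(-22,22,-95),t(43,267)),('top',(-22,-22,-95),t(131,273)),('scene',(-22,22,-95),sc(695,88)),('scene',(-22,-22,-95),sc(641,27)),('scene',(22,22,-95),sc(651,145))]
    G=[('top',(1,-30,12),t(205,38)),('top',(0,-30,12),t(177,267)),('scene',(1,-30,12),sc(423,178)),('scene',(1,30,12),sc(487,262)),('scene',(0,30,12),sc(676,160))]
    def res(p):
        Rz,R=boreR(p[2]);o=np.array([p[0],p[1],.09]);r=[]
        for n,q,uv in B: r.append(proj(n,o+R@np.array(q)/1e3)[0]-uv)
        for n,q,uv in G: r.append(proj(n,[p[0],p[1],0]+Rz@np.array([p[3]-.125*(1-q[0]),q[1]/1e3,q[2]/1e3]))[0]-uv)
        return np.ravel(r)
    f=least_squares(res,[.42,.28,0,.03],loss='soft_l1');print('bore x y yaw basefront',f.x);print(f.fun.reshape(-1,2))
    for n in('top','scene'):
        im=cv2.imread(f'pics/{n}1.png');h=cv2.cvtColor(im,cv2.COLOR_BGR2HSV)
        box=(slice(180,275),slice(260,305)) if n=='top' else (slice(185,220),slice(250,330))
        hb=h[box];m=((hb[...,0]<6)|(hb[...,0]>174))&(hb[...,1]>170)&(hb[...,2]>100)
        g=(hb[...,0]>12)&(hb[...,0]<30)&(hb[...,1]>130)&(hb[...,2]>150)
        for nm,mm in(('red',m),('gold',g)):
            ys,xs=np.nonzero(mm);xy=np.c_[xs+box[1].start,ys+box[0].start].astype(float)
            mu=xy.mean(0);u=np.linalg.svd(xy-mu)[2][0];e=(xy-mu)@u
            print(n,nm,len(xy),'c',mu,onplane(n,mu,.034)[:2],'ends',onplane(n,mu+u*e.min(),.034)[:2],onplane(n,mu+u*e.max(),.034)[:2])
    for n,uv in(('top',(240+102/3,180+557/3)),('scene',(240+263/3,160+105/3))): print('tip',n,onplane(n,uv,.034))
    for n in('top','scene'):
        im=cv2.imread(f'pics/{n}1.png');h=cv2.cvtColor(im,cv2.COLOR_BGR2HSV)
        m=(h[...,0]>19)&(h[...,0]<32)&(h[...,1]>60)&(h[...,2]>150)
        k=np.zeros_like(m);k[(slice(200,221),slice(128,155)) if n=='top' else (slice(262,292),slice(355,384))]=1
        ys,xs=np.nonzero(m&k);print('offcut',n,len(xs),xs.min(),xs.max(),ys.min(),ys.max(),onplane(n,(xs.mean(),ys.mean()),.0945))
    for n in('top','scene'):
        q=np.load(f'pics/{n}_scrap_bin.npy').astype(np.uint8);ys,xs=np.nonzero(q);print('bin',n,cv2.minAreaRect(np.c_[xs,ys].astype(np.float32)))
    print('bin centre~',onplane('top',(398,200),.04),onplane('scene',(219,157),.03))
E
python3 fit.py
```

```text
bore x y yaw basefront [ 0.5321  0.2841 -0.1056  0.0322]
[[ 0.3027 -1.1299]
 [ 0.0868 -0.3446]
 [ 0.39   -0.2642]
 [ 0.3498 -0.3756]
 [ 0.2822 -0.4698]
 [-0.0573 -1.4149]
 [-0.5985 -0.0063]
 [-0.3911 -1.0516]
 [ 0.4641  0.0536]
 [ 0.5241 -0.0964]]
top red 269 c [290.1784 203.7435] [ 0.5664 -0.0143] ends [ 0.6053 -0.0252] [ 0.5265 -0.0031]
top gold 32 c [283.8125 224.9375] [ 0.522  -0.0009] ends [0.5253 0.0108] [ 0.5183 -0.014 ]
scene red 207 c [274.8213 207.9517] [ 0.564  -0.0161] ends [ 0.524  -0.0057] [ 0.6041 -0.0266]
scene gold 23 c [292.3913 202.3913] [ 0.5198 -0.0061] ends [ 0.5136 -0.0187] [0.5276 0.0097]
tip top [0.2366 0.0197 0.034 ]
tip scene [0.4364 0.024  0.034 ]
offcut top 159 131 151 205 216 [0.5474 0.2843 0.0945]
offcut scene 347 355 383 262 288 [0.5499 0.2762 0.0945]
bin top ((396.662109375, 198.44483947753906), (59.62665557861328, 63.36370086669922), 85.2363510131836)
bin scene ((219.3991241455078, 155.93174743652344), (51.36848449707031, 59.920814514160156), 60.64224624633789)
bin centre~ [ 0.5731 -0.239   0.04  ] [ 0.5786 -0.2373  0.03  ]
```

Holster: mouth (0.532, 0.284, 0.09), yaw −0.106. Offcut agrees with its nominal place within 2 mm. Engraver grip is (0.565, −0.015) with tail yaw ≈ −0.265, and the collar checks out. Bin centre ≈ (0.575, −0.238).

```bash
cat > plan.py <<'E'
from fit import *
from scipy.spatial.transform import Rotation as Ro
def toolR(yaw,tilt,sign=1):
    # tool z leaning outward by tilt (rad), tool y = sign*level axis of yaw
    Rz=boreR(yaw)[0]; z=Rz@[np.sin(tilt),0,-np.cos(tilt)]; y=sign*(Rz@[0,1,0]); return np.c_[np.cross(y,z),y,z]
def plan(p,R,grip,start=None,mm=45,deg=8):
    if start is None: o=get_obs(); start=(o['eef_pos'],Ro.from_quat(o['tool_rot']).as_matrix()); print('t',round(o['clock'],2),start[0],'F',o['ft_force'],'w',o['grip_width'],'j',o['joint_pos'])
    p0,R0=start; rv=Ro.from_matrix(R0.T@R).as_rotvec(degrees=True); d=p-p0
    n=int(max(np.ceil(np.linalg.norm(d)*1e3/mm),np.ceil(np.linalg.norm(rv)/deg),1))
    print('rows',n,'total mm (tool)',R0.T@d*1e3,'deg',rv)
    Rk=R0
    for k in range(n):
        print([*np.round(Rk.T@d*1e3/n,1).tolist(),*np.round(rv/n,2).tolist(),grip],end=',\n' if k%5<4 else '\n\n'); Rk=Rk@Ro.from_rotvec(rv/n,degrees=True).as_matrix()
    return p,R
BO=np.array([.5321,.2841,.09]);BY=-.1056
C=np.array([.5468,.2834,.0945])
E
python3 - <<'E'
from plan import *
R=toolR(BY,a); plan(C+(.021-.09)*R[:,2],R,65)
E
```

```text
t 0.7 [ 0.2237 -0.4472  0.2313] F [-0.2735  0.1391  1.1095] w 0.0852488993222541 j [-1.107   0.2406  0.005   1.3352  0.      1.5708]
rows 19 total mm (tool) [ 591.2419 -524.6055   74.2626] deg [ -32.0042   -9.3616 -144.3689]
[31.1, -27.6, 3.9, -1.68, -0.49, -7.6, 65],
[34.5, -23.4, 2.9, -1.68, -0.49, -7.6, 65],
[37.3, -18.6, 1.9, -1.68, -0.49, -7.6, 65],
[39.5, -13.6, 1.1, -1.68, -0.49, -7.6, 65],
[41.0, -8.3, 0.5, -1.68, -0.49, -7.6, 65]

[41.7, -2.8, -0.0, -1.68, -0.49, -7.6, 65],
[41.7, 2.8, -0.4, -1.68, -0.49, -7.6, 65],
[41.0, 8.3, -0.6, -1.68, -0.49, -7.6, 65],
[39.5, 13.6, -0.6, -1.68, -0.49, -7.6, 65],
[37.3, 18.7, -0.5, -1.68, -0.49, -7.6, 65]

[34.5, 23.5, -0.2, -1.68, -0.49, -7.6, 65],
[31.1, 27.9, 0.3, -1.68, -0.49, -7.6, 65],
[27.2, 31.7, 0.9, -1.68, -0.49, -7.6, 65],
[22.7, 35.0, 1.7, -1.68, -0.49, -7.6, 65],
[17.9, 37.6, 2.6, -1.68, -0.49, -7.6, 65]

[12.8, 39.6, 3.6, -1.68, -0.49, -7.6, 65],
[7.5, 40.8, 4.7, -1.68, -0.49, -7.6, 65],
[2.1, 41.3, 5.9, -1.68, -0.49, -7.6, 65],
[-3.3, 41.0, 7.1, -1.68, -0.49, -7.6, 65],
```

{"method": "jog_arm", "body": {"deltas": [[[31,-28,2,-1.7,-0.5,-7.6,65],[34,-23,2,-1.7,-0.5,-7.6,65],[37,-19,2,-1.7,-0.5,-7.6,65],[40,-14,1,-1.7,-0.5,-7.6,65],[41,-8,0,-1.7,-0.5,-7.6,65]]]}}

```text
clock: 1.2
eef_pos: [0.301, -0.2539, 0.213]
tool_rot: [0.838, 0.539, -0.004, 0.08]
ft_force: [1.1, 0.5, 0.1]
grip_width: 0.0651
```

{"method": "jog_arm", "body": {"deltas": [[[42,-3,0,-1.7,-0.5,-7.6,65],[42,3,0,-1.7,-0.5,-7.6,65],[41,8,0,-1.7,-0.5,-7.6,65],[40,14,-1,-1.7,-0.5,-7.6,65],[37,19,-1,-1.7,-0.5,-7.6,65]]]}}

```text
clock: 1.7
eef_pos: [0.3762, -0.0504, 0.193]
tool_rot: [0.598, 0.786, -0.007, 0.153]
ft_force: [1.0, -1.5, 0.2]
grip_width: 0.0653
```

{"method": "jog_arm", "body": {"deltas": [[[34,23,0,-1.7,-0.5,-7.6,65],[31,28,0,-1.7,-0.5,-7.6,65],[27,32,0,-1.7,-0.5,-7.6,65],[22,35,0,-1.7,-0.5,-7.6,65],[0,0,0,0,0,0,65]]]}}

```text
clock: 2.2
eef_pos: [0.4325, 0.1183, 0.1798]
tool_rot: [0.346, 0.917, -0.007, 0.198]
ft_force: [0.4, 0.1, 0.3]
grip_width: 0.0651
```

```bash
python3 - <<'E'
from plan import *
R=toolR(BY,a); plan(C+(.021-.08)*R[:,2],R,65)
E
```

```text
t 2.2 [0.4325 0.1183 0.1798] F [0.3942 0.0934 0.269 ] w 0.06509823568553849 j [ 0.4688 -0.0267 -0.5148  0.8164 -0.3004  1.1489]
rows 5 total mm (tool) [ 56.4362 180.7111  36.1879] deg [ -7.1276  -1.0299 -33.7817]
[11.3, 36.1, 7.2, -1.43, -0.21, -6.76, 65],
[7.0, 37.0, 8.1, -1.43, -0.21, -6.76, 65],
[2.6, 37.4, 9.0, -1.43, -0.21, -6.76, 65],
[-1.7, 37.2, 10.0, -1.43, -0.21, -6.76, 65],
[-6.0, 36.5, 10.9, -1.43, -0.21, -6.76, 65]
```

{"method": "jog_arm", "body": {"deltas": [[[11,36,7,-1.4,-0.2,-6.8,65],[7,37,8,-1.4,-0.2,-6.8,65],[3,37,9,-1.4,-0.2,-6.8,65],[-2,37,10,-1.4,-0.2,-6.8,65],[-6,36,11,-1.4,-0.2,-6.8,65]]]}}

```text
clock: 2.7
eef_pos: [0.5209, 0.2867, 0.1475]
tool_rot: [0.042, 0.976, -0.014, 0.215]
ft_force: [-0.5, -1.9, -0.3]
grip_width: 0.065
```

```bash
python3 - <<'E'
from plan import *
R=toolR(BY,a); plan(C+(.021-.04)*R[:,2],R,65)
snap('scene','s2.png');snap('top','t2.png')
b=cv2.imread('pics/s2.png')[215:315,310:430];t=cv2.imread('pics/t2.png')[180:280,90:210]
cv2.imwrite('pics/c2.png',np.hstack([cv2.resize(t,None,fx=3.3,fy=4*.825),cv2.resize(b,None,fx=3.3,fy=3.3)]))
E
```

```text
t 2.7 [0.5209 0.2867 0.1475] F [-0.513  -1.8824 -0.3395] w 0.06495171909707019 j [ 0.6523  0.2579 -0.2956  0.6927 -0.2954  0.6887]
rows 1 total mm (tool) [-1.3059 -0.509  40.0429] deg [-0.096  -0.055   1.1978]
[-1.3, -0.5, 40.0, -0.1, -0.05, 1.2, 65],
```

View pics/c2.png

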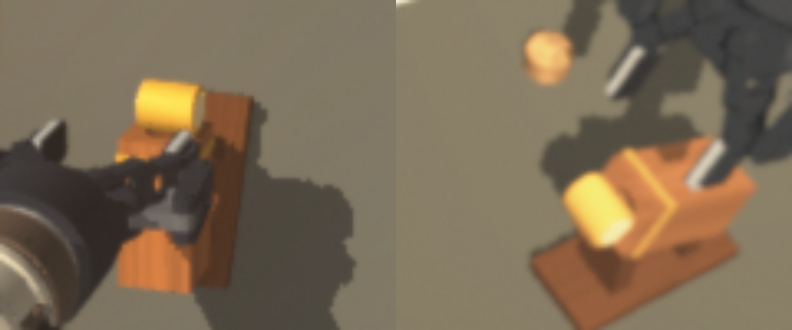

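The fingers straddle the offcut symmetrically above and behind it (top view fingers at either side of offcut axis); continue along tool z.

{"method": "jog_arm", "body": {"deltas": [[[-1.5,-0.5,20,0,0,1.2,65],[0,0,20,0,0,0,65],[0,0,15,0,0,0,65],[0,0,10,0,0,0,65],[0,0,0,0,0,0,65]]]}}

```text
clock: 3.3
eef_pos: [0.5508, 0.2796, 0.0874]
tool_rot: [0.058, 0.975, -0.013, 0.215]
ft_force: [-0.5, -0.1, -1.0]
grip_width: 0.0649
```

```bash
python3 - <<'E'
from plan import *
R=toolR(BY,a); plan(C+(.021)*R[:,2],R,65)
E
```

```text
t 3.3 [0.5508 0.2796 0.0874] F [-0.4939 -0.0892 -1.0015] w 0.0649278998807103 j [ 0.6072  0.3653 -0.3242  0.5481 -0.2827  0.6789]
rows 1 total mm (tool) [ 0.9436  3.4418 12.7286] deg [-0.3229 -0.1585 -0.7271]
[0.9, 3.4, 12.7, -0.32, -0.16, -0.73, 65],
```

{"method": "jog_arm", "body": {"deltas": [[[1,3.5,6,-0.3,0,-0.7,65],[0,0,7,0,0,0,65],[0,0,0,0,0,0,20],[0,0,0,0,0,0,20],[0,0,0,0,0,0,20]]]}}

```text
clock: 3.8
eef_pos: [0.5565, 0.2824, 0.0768]
tool_rot: [0.052, 0.975, -0.011, 0.216]
ft_force: [-0.1, 0.6, 0.5]
grip_width: 0.0334
```

{"method": "jog_arm", "body": {"deltas": [[[0,0,0,0,0,0,20],[0,0,0,0,0,0,20],[0,0,0,0,0,0,20]]]}}

```text
clock: 4.1
eef_pos: [0.5565, 0.2829, 0.0775]
tool_rot: [0.052, 0.975, -0.01, 0.216]
ft_force: [-0.2, 0.6, 0.3]
grip_width: 0.0336
```

{"method": "jog_arm", "body": {"deltas": [[[0,0,-20,0,0,0,20],[0,0,-40,0,0,0,20],[0,0,-45,0,0,0,20]]]}}

```text
clock: 4.4
eef_pos: [0.5105, 0.2846, 0.1685]
tool_rot: [0.053, 0.976, -0.014, 0.213]
ft_force: [-0.1, 0.6, 0.4]
grip_width: 0.0336
```

```bash
python3 - <<'E'
from plan import *
R=toolR(BY,0); plan(np.array([.575,-.238,.15]),R,20)
E
```

```text
t 4.4 [0.5105 0.2846 0.1685] F [-0.1177  0.5913  0.4133] w 0.03362658516336057 j [ 0.6617  0.224  -0.2763  0.7569 -0.2982  0.7231]
rows 12 total mm (tool) [-101.589  -512.2049   69.9562] deg [-0.3637 24.5955 -0.1872]
[-8.5, -42.7, 5.8, -0.03, 2.05, -0.02, 20],
[-8.7, -42.7, 5.5, -0.03, 2.05, -0.02, 20],
[-8.8, -42.7, 5.2, -0.03, 2.05, -0.02, 20],
[-9.0, -42.7, 4.8, -0.03, 2.05, -0.02, 20],
[-9.2, -42.7, 4.5, -0.03, 2.05, -0.02, 20]

[-9.3, -42.7, 4.1, -0.03, 2.05, -0.02, 20],
[-9.4, -42.7, 3.8, -0.03, 2.05, -0.02, 20],
[-9.5, -42.7, 3.4, -0.03, 2.05, -0.02, 20],
[-9.6, -42.7, 3.0, -0.03, 2.05, -0.02, 20],
[-9.7, -42.7, 2.7, -0.03, 2.05, -0.02, 20]

[-9.8, -42.7, 2.3, -0.03, 2.05, -0.02, 20],
[-9.9, -42.7, 1.9, -0.03, 2.05, -0.02, 20],
```

{"method": "jog_arm", "body": {"deltas": [[[-9,-43,5,0,2,0,20],[-9,-43,5,0,2,0,20],[-9,-43,5,0,2,0,20],[-9,-43,5,0,2,0,20],[-9,-43,4,0,2,0,20]]]}}

```text
clock: 4.9
eef_pos: [0.541, 0.0729, 0.1726]
tool_rot: [0.043, 0.99, -0.002, 0.132]
ft_force: [0.6, -0.3, -0.9]
grip_width: 0.0333
```

{"method": "jog_arm", "body": {"deltas": [[[-9,-43,4,0,2,0,20],[-9,-43,4,0,2,0,20],[-9,-43,3,0,2,0,20],[-9,-43,3,0,2,0,20],[-10,-43,3,0,2,0,20]]]}}

```text
clock: 5.4
eef_pos: [0.5713, -0.1547, 0.165]
tool_rot: [0.043, 0.998, 0.003, 0.045]
ft_force: [1.1, 0.7, 1.2]
grip_width: 0.0331
```

```bash
python3 - <<'E'
from plan import *
R=toolR(BY,0); plan(np.array([.575,-.238,.13]),R,20)
E
```

```text
t 5.4 [ 0.5713 -0.1547  0.165 ] F [1.1321 0.6794 1.21  ] w 0.03310192497190109 j [-0.2776  0.3891  0.0333  1.1285  0.0258 -0.1901]
rows 3 total mm (tool) [ -7.7712 -83.0276  35.0894] deg [0.563  5.1399 1.0988]
[-2.6, -27.7, 11.7, 0.19, 1.71, 0.37, 20],
[-3.1, -27.6, 11.7, 0.19, 1.71, 0.37, 20],
[-3.6, -27.6, 11.7, 0.19, 1.71, 0.37, 20],
```

{"method": "jog_arm", "body": {"deltas": [[[-3,-28,0,0.2,1.7,0.4,20],[-4,-28,0,0.2,1.7,0.4,20],[-4,-28,0,0.2,1.7,0.4,20],[0,0,0,0,0,0,20]]]}}

```text
clock: 5.8
eef_pos: [0.5746, -0.2503, 0.1636]
tool_rot: [0.058, 0.998, -0.001, -0.001]
ft_force: [0.3, 0.0, -0.1]
grip_width: 0.0336
```

```bash
python3 - <<'E'
from plan import *
R=toolR(BY,0); plan(np.array([.575,-.238,.035]),R,20)
snap('scene','s3.png');snap('top','t3.png')
b=cv2.imread('pics/s3.png')[100:220,150:290];t=cv2.imread('pics/t3.png')[150:270,330:470]
cv2.imwrite('pics/c3.png',np.hstack([cv2.resize(t,None,fx=2.8,fy=2.8),cv2.resize(b,None,fx=2.8,fy=2.8)]))
E
```

```text
t 5.8 [ 0.5746 -0.2503  0.1636] F [ 0.3435  0.0221 -0.051 ] w 0.03355914792115282 j [-0.409   0.5279  0.2535  1.2982 -0.0037 -0.2921]
rows 3 total mm (tool) [  0.6429  12.6408 128.5553] deg [-0.1735 -0.1584 -0.6508]
[0.2, 4.2, 42.9, -0.06, -0.05, -0.22, 20],
[0.2, 4.2, 42.9, -0.06, -0.05, -0.22, 20],
[0.3, 4.1, 42.9, -0.06, -0.05, -0.22, 20],
```

View pics/c3.png

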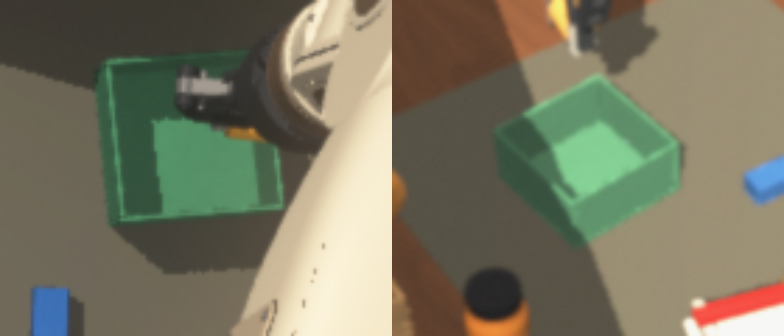

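```bash
python3 - <<'E'
from plan import *
print(proj('scene',[.575,-.25,.183]),proj('top',[.575,-.25,.183]),[ (x,y) for x in (.515,.635) for y in(-.298,-.178)])
q=[(.575,-.238,.06)]+[(.575+sx*.06,-.238+sy*.06,.06) for sx in(-1,1) for sy in(-1,1)]
print(proj('scene',q),proj('top',q))
for uv in [(330+103/2.8,150+60/2.8),(330+120/2.8,150+222/2.8),(330+283/2.8,150+208/2.8)]: print('top rim',onplane('top',uv,.06))
for uv in [(150+(600-392)/2.8,100+77/2.8),(150+(497-392)/2.8,100+133/2.8),(150+(680-392)/2.8,100+152/2.8),(150+(577-392)/2.8,100+208/2.8)]: print('scene rim',onplane('scene',uv,.06))
E
```

```text
[[213.725  106.8384]] [[420.9404 189.9595]] [(0.515, -0.298), (0.515, -0.178), (0.635, -0.298), (0.635, -0.178)]
[[219.3927 147.7382]
 [226.5194 125.4738]
 [252.6467 151.8876]
 [186.5166 143.6361]
 [211.6722 171.8575]] [[399.5883 197.9648]
 [429.8815 227.1786]
 [370.8863 227.3147]
 [427.9451 168.9678]
 [369.6694 169.1119]]
top rim [ 0.6302 -0.172   0.06  ]
top rim [ 0.511  -0.1819  0.06  ]
top rim [ 0.5209 -0.3006  0.06  ]
scene rim [ 0.524  -0.2947  0.06  ]
scene rim [ 0.64   -0.2844  0.06  ]
scene rim [ 0.5194 -0.1707  0.06  ]
scene rim [ 0.6306 -0.1651  0.06  ]
```

Projections agree: the bin centre is (0.576, −0.235) and the offcut in the jaws is nearly above it. Lower and release.

{"method": "jog_arm", "body": {"deltas": [[[1,7,30,0,0,0,20],[0,8,35,0,0,0,20],[0,0,35,0,0,0,20],[0,0,20,0,0,0,20],[0,0,0,0,0,0,20]]]}}

```text
clock: 6.4
eef_pos: [0.5757, -0.2252, 0.0435]
tool_rot: [0.053, 0.999, -0.0, 0.002]
ft_force: [-0.8, 0.1, -0.6]
grip_width: 0.033
```

{"method": "jog_arm", "body": {"deltas": [[[0,0,0,0,0,0,20],[0,0,0,0,0,0,48],[0,0,0,0,0,0,48],[0,0,0,0,0,0,48],[0,0,-20,0,0,0,48]]]}}

```text
clock: 6.9
eef_pos: [0.5765, -0.2229, 0.0672]
tool_rot: [0.052, 0.999, -0.001, 0.003]
ft_force: [0.7, 0.2, -0.2]
grip_width: 0.0479
```

{"method": "jog_arm", "body": {"deltas": [[[0,0,-40,0,0,0,60],[0,0,-45,0,0,0,60],[0,0,-20,0,0,0,60]]]}}

```text
clock: 7.2
eef_pos: [0.5757, -0.2232, 0.177]
tool_rot: [0.052, 0.999, -0.001, 0.004]
ft_force: [1.0, -0.5, -0.3]
grip_width: 0.0603
```

```bash
python3 - <<'E'
from plan import *
R=toolR(-.265,0); plan(np.array([.565,-.0148,.13]),R,60)
snap('scene','s4.png');snap('top')
for n in('scene','top'):
  for q in masks_of('offcut',n)[:3]: print(n,q['conf'],q['at'],onplane(n,q['at'],.019))
E
```

```text
t 7.2 [ 0.5757 -0.2232  0.177 ] F [ 1.0241 -0.4754 -0.2766] w 0.06029990815306862 j [-0.3703  0.4946  0.2344  1.3033  0.0009 -0.2664]
rows 5 total mm (tool) [ 32.5844 206.1853  46.5966] deg [-0.0247  0.4261  9.2316]
[6.5, 41.2, 9.3, -0.0, 0.09, 1.85, 60],
[7.8, 41.0, 9.3, -0.0, 0.09, 1.85, 60],
[9.1, 40.7, 9.3, -0.0, 0.09, 1.85, 60],
[10.4, 40.4, 9.4, -0.0, 0.09, 1.85, 60],
[11.7, 40.1, 9.4, -0.0, 0.09, 1.85, 60]

scene 0.58 [221.5, 158.3] [ 0.5705 -0.2393  0.019 ]
top 0.78 [389.3, 200.7] [ 0.5741 -0.2251  0.019 ]
```

Offcut is seen inside the bin by both cameras (scene (221,158), top (389,201)). On to the engraver.

{"method": "jog_arm", "body": {"deltas": [[[6,41,9,0,0,1.9,60],[8,41,9,0,0,1.9,60],[9,41,9,0,0,1.9,60],[10,40,9,0,0,1.9,60],[12,40,9,0,0,1.9,60]]]}}

```text
clock: 7.9
eef_pos: [0.561, -0.0146, 0.1179]
tool_rot: [0.144, 0.99, -0.001, -0.004]
ft_force: [0.3, -0.6, 0.2]
grip_width: 0.0598
```

{"method": "jog_arm", "body": {"deltas": [[[0,0,0,0,0,0,50]]]}}

```text
clock: 8.0
eef_pos: [0.558, -0.0098, 0.1144]
tool_rot: [0.141, 0.99, -0.0, -0.007]
ft_force: [-1.1, -0.0, -0.5]
grip_width: 0.05
```

```bash
python3 - <<'E'
from plan import *
R=toolR(-.265,0); plan(np.array([.5655,-.0148,.017]),R,50)
snap('scene','s5.png');snap('top','t5.png')
b=cv2.imread('pics/s5.png')[130:250,220:360];t=cv2.imread('pics/t5.png')[160:280,220:360]
cv2.imwrite('pics/c5.png',np.hstack([cv2.resize(t,None,fx=2.8,fy=2.8),cv2.resize(b,None,fx=2.8,fy=2.8)]))
E
```

```text
t 8.0 [ 0.558  -0.0098  0.1144] F [-1.0901 -0.0186 -0.5356] w 0.05003948944520589 j [-0.0183  0.4402 -0.0228  1.1223  0.0014  0.2651]
rows 3 total mm (tool) [-10.0379  -2.4778  97.2961] deg [-0.1365 -0.8295 -1.0519]
[-3.3, -0.8, 32.4, -0.05, -0.28, -0.35, 50],
[-3.2, -0.9, 32.4, -0.05, -0.28, -0.35, 50],
[-3.0, -0.9, 32.5, -0.05, -0.28, -0.35, 50],
```

View pics/c5.png

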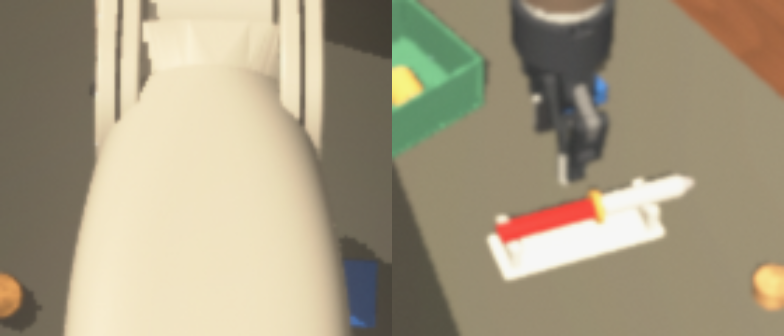

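Gripper hovers above the red handle, jaws across it. Descend, check, close.

{"method": "jog_arm", "body": {"deltas": [[[-4,-1,20,0,-0.4,-0.5,50],[-4,-1,20,0,-0.4,-0.5,50],[-2,0,15,0,0,0,50],[0,0,0,0,0,0,50]]]}}

```text
clock: 8.5
eef_pos: [0.5686, -0.0239, 0.0581]
tool_rot: [0.136, 0.991, -0.003, 0.001]
ft_force: [-0.3, -0.5, 0.1]
grip_width: 0.0503
```

```bash
python3 - <<'E'
from plan import *
R=toolR(-.265,0); plan(np.array([.5655,-.0148,.016]),R,50)
E
```

```text
t 8.5 [ 0.5686 -0.0239  0.0581] F [-0.2719 -0.4551  0.0664] w 0.05025670129850242 j [-0.0386  0.5031 -0.0833  0.9824 -0.0064  0.2352]
rows 1 total mm (tool) [ 5.5723  8.161  41.9959] deg [-0.3286  0.1952 -0.5043]
[5.6, 8.2, 42.0, -0.33, 0.2, -0.5, 50],
```

{"method": "jog_arm", "body": {"deltas": [[[5,8,0,0,0,-0.5,50],[0,0,0,0,0,0,50],[0,0,0,0,0,0,50]]]}}

```text
clock: 8.8
eef_pos: [0.5662, -0.0168, 0.059]
tool_rot: [0.134, 0.991, -0.003, 0.002]
ft_force: [0.9, 0.6, 0.3]
grip_width: 0.0498
```

```bash
python3 - <<'E'
from plan import *
R=toolR(-.265,0); plan(np.array([.5655,-.0148,.016]),R,50)
E
```

```text
t 8.8 [ 0.5662 -0.0168  0.059 ] F [0.8789 0.5744 0.3035] w 0.049805780425804254 j [-0.0261  0.4971 -0.0907  0.9804 -0.0067  0.2422]
rows 1 total mm (tool) [ 1.3738  1.9949 43.008 ] deg [-0.3369  0.2345 -0.1859]
[1.4, 2.0, 43.0, -0.34, 0.23, -0.19, 50],
```

{"method": "jog_arm", "body": {"deltas": [[[1,2,12,0,0,0,50],[0,0,12,0,0,0,50],[0,0,10,0,0,0,50],[0,0,6,0,0,0,50],[0,0,0,0,0,0,50]]]}}

```text
clock: 9.3
eef_pos: [0.5666, -0.0145, 0.0168]
tool_rot: [0.133, 0.991, -0.003, 0.003]
ft_force: [-0.7, 0.3, -0.2]
grip_width: 0.0497
```

```bash
python3 - <<'E'
from plan import *
R=toolR(-.265,0); plan(np.array([.5655,-.0148,.016]),R,50)
E
```

```text
t 9.3 [ 0.5666 -0.0145  0.0168] F [-0.7453  0.3122 -0.1614] w 0.049704358478590706 j [-0.0219  0.5456 -0.137   0.8832 -0.0068  0.2457]
rows 1 total mm (tool) [ 0.946  -0.5597  0.783 ] deg [-0.3114  0.3695 -0.1523]
[0.9, -0.6, 0.8, -0.31, 0.37, -0.15, 50],
```

Within 1 mm; close and lift.

{"method": "jog_arm", "body": {"deltas": [[[1,0,0,0,0,0,5],[0,0,0,0,0,0,5],[0,0,0,0,0,0,5],[0,0,0,0,0,0,5],[0,0,0,0,0,0,5]]]}}

```text
clock: 9.8
eef_pos: [0.5658, -0.0142, 0.017]
tool_rot: [0.133, 0.991, -0.003, 0.003]
ft_force: [0.8, -0.8, -1.5]
grip_width: 0.016
```

{"method": "jog_arm", "body": {"deltas": [[[0,0,0,0,0,0,5],[0,0,-10,0,0,0,5],[0,0,-30,0,0,0,5],[0,0,-40,0,0,0,5],[0,0,-40,0,0,0,5]]]}}

```text
clock: 10.3
eef_pos: [0.5598, -0.0134, 0.1352]
tool_rot: [0.133, 0.991, -0.004, -0.005]
ft_force: [0.8, -0.1, -1.5]
grip_width: 0.0159
```

```bash
python3 - <<'E'
from plan import *
# grasp TCP when the collar is at distance d outside the mouth
_,B=boreR(BY);R=toolR(BY,a)
p=BO+B[:,2]*(.048+.115)+R[:,2]*.019
plan(p+np.array([0,0,.03]),R,5)
E
```

```text
t 10.3 [ 0.5598 -0.0134  0.1352] F [ 0.8311 -0.0634 -1.4665] w 0.01594051223223515 j [-0.0201  0.4234  0.0086  1.1663 -0.0069  0.2476]
rows 7 total mm (tool) [-48.0026 304.3167 -39.6931] deg [ -2.5074 -25.4593  -9.0364]
[-6.9, 43.5, -5.7, -0.36, -3.64, -1.29, 5],
[-8.2, 43.3, -4.9, -0.36, -3.64, -1.29, 5],
[-9.4, 43.2, -4.1, -0.36, -3.64, -1.29, 5],
[-10.6, 43.0, -3.2, -0.36, -3.64, -1.29, 5],
[-11.8, 42.7, -2.2, -0.36, -3.64, -1.29, 5]

[-12.8, 42.5, -1.2, -0.36, -3.64, -1.29, 5],
[-13.8, 42.2, -0.0, -0.36, -3.64, -1.29, 5],
```

{"method": "jog_arm", "body": {"deltas": [[[-5,40,-8,-0.4,-3.6,-1.3,5],[-6,40,-7,-0.4,-3.6,-1.3,5],[-8,40,-6,-0.4,-3.6,-1.3,5],[-9,40,-4,-0.4,-3.6,-1.3,5],[-10,40,-3,-0.4,-3.6,-1.3,5]]]}}

```text
clock: 10.8
eef_pos: [0.6463, 0.174, 0.1848]
tool_rot: [0.079, 0.983, -0.007, 0.167]
ft_force: [1.0, -1.4, -1.8]
grip_width: 0.016
```

```bash
cat > tgt.py <<'E'
from plan import *
_,B=boreR(BY);R=toolR(BY,a)
def tgt(out,up=0,g=.019): return BO+B[:,2]*(.048+out)+R[:,2]*g+np.array([0,0,up])
E
python3 -c "
from tgt import *
plan(tgt(.115,.02),R,5)"
```

```text
t 10.8 [0.6463 0.174  0.1848] F [ 0.9848 -1.4179 -1.8084] w 0.016036566520334125 j [ 0.3279  0.3714  0.0063  0.9013 -0.1436  0.4666]
rows 3 total mm (tool) [-15.895   98.6064  31.4136] deg [-0.4575 -5.7599 -3.0922]
[-5.3, 32.9, 10.5, -0.15, -1.92, -1.03, 5],
[-5.5, 32.7, 10.7, -0.15, -1.92, -1.03, 5],
[-5.8, 32.6, 11.0, -0.15, -1.92, -1.03, 5],
```

{"method": "jog_arm", "body": {"deltas": [[[-5,32,6,-0.2,-1.9,-1,5],[-6,32,6,-0.2,-1.9,-1,5],[-6,30,6,-0.2,-1.9,-1,5],[0,0,0,0,0,0,5],[0,0,0,0,0,0,5]]]}}

```text
clock: 11.3
eef_pos: [0.6815, 0.2752, 0.1809]
tool_rot: [0.047, 0.974, -0.007, 0.22]
ft_force: [-0.2, -0.7, -2.1]
grip_width: 0.0164
```

```bash
python3 - <<'E'
from tgt import *
plan(tgt(.115,0),R,5)
ims={}
for n in('scene','top'):
    ims[n]=snap(n,n+'6.png')
    h=cv2.cvtColor(ims[n],cv2.COLOR_RGB2HSV)
    m=((h[...,0]<6)|(h[...,0]>174))&(h[...,1]>170)&(h[...,2]>100)
    print(n,[q['conf'] for q in masks_of('engraver',n)],[q['at'] for q in masks_of('engraver',n)])
o=get_obs();Rt=Ro.from_quat(o['tool_rot']).as_matrix();g=o['eef_pos']-Rt[:,2]*.019
nose=-Rt[:,0]
# nose dir should be -B z
print('nose dot',nose@-B[:,2])
if nose@-B[:,2]<0: nose=-nose
q=[g,g+nose*.048,g+nose*.133,g-nose*.042,BO]
for n in ims:
    print(n,proj(n,q).round(1).tolist())
b=ims['scene'][200:330,300:460];t=ims['top'][130:260,90:250]
im=np.hstack([cv2.resize(t,None,fx=2.5,fy=2.5,interpolation=2),cv2.resize(b,None,fx=2.5,fy=2.5,interpolation=2)])
cv2.imwrite('pics/c6.png',im[...,::-1])
E
```

```text
t 11.3 [0.6815 0.2752 0.1809] F [-0.2069 -0.7405 -2.0966] w 0.016360669241040827 j [ 0.478   0.4522  0.0783  0.8126 -0.2299  0.5293]
rows 1 total mm (tool) [11.2526 -7.1982 38.0604] deg [0.6266 0.481  0.4009]
[11.3, -7.2, 38.1, 0.63, 0.48, 0.4, 5],
scene [0.55, 0.36] [[317.2, 283.6], [222.6, 159.1]]
top [0.8] [[126.9, 170.3]]
nose dot -0.9999494997838768
scene [[323.8, 279.6], [342.6, 275.7], [373.3, 269.4], [306.3, 283.2], [376.8, 277.3]]
top [[132.1, 135.3], [132.2, 160.9], [132.3, 204.3], [132.0, 112.3], [140.2, 218.3]]
```

View pics/c6.png

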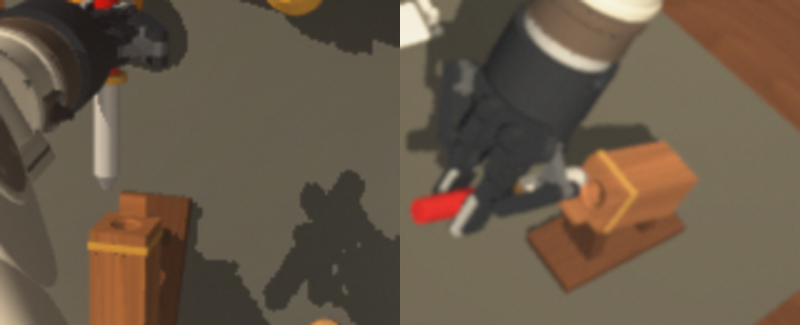

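Tip in top view at ≈(132,204), matching the kinematic prediction (132.3,204.3); the bore's hole (140,219) also matches my fit within ~1 px. Align on the axis.

{"method": "jog_arm", "body": {"deltas": [[[3,-4,13,0.3,0.3,0.2,5],[3,-3,13,0.3,0.2,0.2,5],[2,0,10,0,0,0,5],[0,0,0,0,0,0,5],[0,0,0,0,0,0,5]]]}}

```text
clock: 12.1
eef_pos: [0.6901, 0.2618, 0.1405]
tool_rot: [0.055, 0.975, -0.013, 0.215]
ft_force: [1.0, -0.3, -0.7]
grip_width: 0.0161
```

```bash
python3 -c "
from tgt import *
plan(tgt(.105,0),R,5)"
```

```text
t 12.1 [0.6901 0.2618 0.1405] F [ 1.0336 -0.3308 -0.7131] w 0.016123811054226705 j [ 0.4561  0.4972  0.0447  0.7469 -0.2292  0.5256]
rows 1 total mm (tool) [12.9428  5.4546 -2.66  ] deg [-0.2326 -0.1551 -0.3568]
[12.9, 5.5, -2.7, -0.23, -0.16, -0.36, 5],
```

{"method": "jog_arm", "body": {"deltas": [[[4,5.5,-2.7,-0.2,-0.2,-0.4,5],[4,0,0,0,0,0,5],[4,0,0,0,0,0,5],[0,0,0,0,0,0,5],[0,0,0,0,0,0,5]]]}}

```text
clock: 12.6
eef_pos: [0.6777, 0.2703, 0.1386]
tool_rot: [0.05, 0.975, -0.011, 0.217]
ft_force: [0.5, 0.9, -1.0]
grip_width: 0.0161
```

```bash
python3 - <<'E'
from tgt import *
plan(tgt(.09,0),R,5)
ims={n:snap(n) for n in('scene','top')}
o=get_obs();Rt=Ro.from_quat(o['tool_rot']).as_matrix();g=o['eef_pos']-Rt[:,2]*.019;nose=Rt[:,0]
q=[g+nose*.048,g+nose*.133,BO]
for n in ims: print(n,proj(n,q).round(1).tolist())
b=ims['scene'][245:305,335:415];t=ims['top'][180:240,100:180]
cv2.imwrite('pics/c7.png',np.hstack([cv2.resize(t,None,fx=5,fy=5,interpolation=2),cv2.resize(b,None,fx=5,fy=5,interpolation=2)])[...,::-1])
E
```

```text
t 12.6 [0.6777 0.2703 0.1386] F [ 0.49   0.914 -0.981] w 0.01605035268049444 j [ 0.4763  0.4819  0.0122  0.7271 -0.2344  0.5347]
rows 1 total mm (tool) [15.0949 -1.5998  1.2428] deg [0.0735 0.1221 0.1338]
[15.1, -1.6, 1.2, 0.07, 0.12, 0.13, 5],
scene [[340.7, 285.7], [370.7, 279.0], [376.8, 277.3]]
top [[139.8, 167.3], [139.5, 208.8], [140.2, 218.3]]
```

View pics/c7.png

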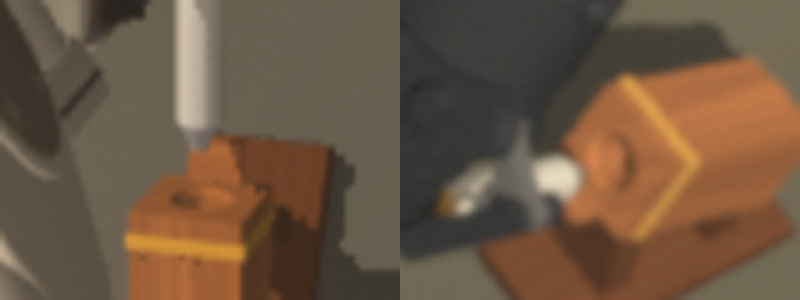

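Nose is lined up with the bore in both views (hole at top (140.6,219.6), scene (378,277.6)). Insert in small steps.

{"method": "jog_arm", "body": {"deltas": [[[6,-1.6,1.2,0,0,0,5],[6,0,0,0,0,0,5],[6,0,0,0,0,0,5],[6,0,0,0,0,0,5],[0,0,0,0,0,0,5]]]}}

```text
clock: 13.2
eef_pos: [0.6545, 0.2703, 0.1261]
tool_rot: [0.051, 0.975, -0.011, 0.217]
ft_force: [-0.0, -0.5, -0.4]
grip_width: 0.0161
```

```bash
python3 -c "
from tgt import *
plan(tgt(.06,0),R,5)"
```

```text
t 13.2 [0.6545 0.2703 0.1261] F [-0.0237 -0.4588 -0.3854] w 0.016114889037175895 j [ 0.4942  0.4575 -0.063   0.6811 -0.2411  0.5527]
rows 1 total mm (tool) [18.889   0.8109 -0.3309] deg [0.042  0.0874 0.1015]
[18.9, 0.8, -0.3, 0.04, 0.09, 0.1, 5],
```

{"method": "jog_arm", "body": {"deltas": [[[5,0.8,-0.3,0,0,0,5],[5,0,0,0,0,0,5],[5,0,0,0,0,0,5],[5,0,0,0,0,0,5],[0,0,0,0,0,0,5]]]}}

```text
clock: 13.7
eef_pos: [0.6348, 0.2735, 0.1174]
tool_rot: [0.05, 0.975, -0.011, 0.217]
ft_force: [-0.6, -0.4, -0.6]
grip_width: 0.0161
```

```bash
python3 -c "
from tgt import *
plan(tgt(.04,0),R,5)"
```

```text
t 13.7 [0.6348 0.2735 0.1174] F [-0.6172 -0.416  -0.579 ] w 0.016088674871803255 j [ 0.515   0.4389 -0.1186  0.6485 -0.2484  0.5723]
rows 1 total mm (tool) [17.148  -0.2792  0.1791] deg [0.0625 0.1077 0.1167]
[17.1, -0.3, 0.2, 0.06, 0.11, 0.12, 5],
```

{"method": "jog_arm", "body": {"deltas": [[[5,-0.3,0,0,0,0,5],[5,0,0,0,0,0,5],[5,0,0,0,0,0,5],[5,0,0,0,0,0,5],[5,0,0,0,0,0,5]]]}}

```text
clock: 14.2
eef_pos: [0.6114, 0.2759, 0.1067]
tool_rot: [0.051, 0.975, -0.011, 0.218]
ft_force: [-0.6, -0.4, -1.6]
grip_width: 0.016
```

```bash
python3 -c "
from tgt import *
plan(tgt(.0,0),R,5)"
```

```text
t 14.2 [0.6114 0.2759 0.1067] F [-0.5812 -0.374  -1.5573] w 0.016028745260351224 j [ 0.5392  0.4175 -0.1857  0.6069 -0.2573  0.5962]
rows 1 total mm (tool) [31.3409 -0.1388  0.346 ] deg [0.1041 0.1999 0.06  ]
[31.3, -0.1, 0.3, 0.1, 0.2, 0.06, 5],
```

{"method": "jog_arm", "body": {"deltas": [[[5,0,0,0,0,0,5],[5,0,0,0,0,0,5],[5,0,0,0,0,0,5],[5,0,0,0,0,0,5],[3,0,0,0,0,0,5]]]}}

```text
clock: 14.7
eef_pos: [0.5884, 0.2783, 0.0959]
tool_rot: [0.051, 0.975, -0.011, 0.218]
ft_force: [0.0, 0.8, -1.0]
grip_width: 0.0161
```

```bash
python3 -c "
from tgt import *
plan(tgt(.0,0),R,5)"
```

```text
t 14.7 [0.5884 0.2783 0.0959] F [ 0.0077  0.8088 -0.9623] w 0.01609864537769759 j [ 0.5647  0.3998 -0.2468  0.5701 -0.266   0.6205]
rows 1 total mm (tool) [ 5.7613 -0.132   0.4176] deg [0.1041 0.1803 0.0836]
[5.8, -0.1, 0.4, 0.1, 0.18, 0.08, 5],
```

{"method": "jog_arm", "body": {"deltas": [[[2,0,0,0,0,0,5],[2,0,0,0,0,0,5],[2,0,0,0,0,0,5],[2,0,0,0,0,0,5]]]}}

```text
clock: 15.1
eef_pos: [0.5827, 0.279, 0.0937]
tool_rot: [0.051, 0.974, -0.011, 0.22]
ft_force: [7.3, -1.6, 0.0]
grip_width: 0.0162
```

{"method": "jog_arm", "body": {"deltas": [[[2,0,0,0,0,0,5],[2,0,0,0,0,0,5],[2,0,0,0,0,0,5]]]}}

```text
clock: 15.4
eef_pos: [0.5825, 0.279, 0.0948]
tool_rot: [0.054, 0.973, -0.011, 0.226]
ft_force: [4.7, -1.4, -0.6]
grip_width: 0.016
```

```bash
python3 - <<'E'
from tgt import *
plan(tgt(0),R,5)
ims={n:snap(n) for n in('scene','top')}
q=[BO,BO-B[:,0]*.015-B[:,2]*0,BO+B[:,2]*.006-B[:,0]*.015,BO+B[:,2]*.09]
for n in ims: print(n,proj(n,q).round(1).tolist())
b=ims['scene'][245:305,335:415];t=ims['top'][180:240,100:180]
cv2.imwrite('pics/c8.png',np.hstack([cv2.resize(t,None,fx=5,fy=5,interpolation=2),cv2.resize(b,None,fx=5,fy=5,interpolation=2)])[...,::-1])
E
```

```text
t 15.4 [0.5825 0.279  0.0948] F [ 4.7409 -1.4309 -0.5955] w 0.01597514669295437 j [ 0.5771  0.3894 -0.2751  0.542  -0.2804  0.6356]
rows 1 total mm (tool) [-0.0505 -0.2739  1.9022] deg [ 0.0771  1.1181 -0.2952]
[-0.1, -0.3, 1.9, 0.08, 1.12, -0.3, 5],
scene [[376.8, 277.3], [380.5, 272.3], [378.6, 272.7], [345.7, 284.3]]
top [[140.2, 218.3], [137.9, 220.9], [138.0, 218.1], [140.6, 174.8]]
```

View pics/c8.png

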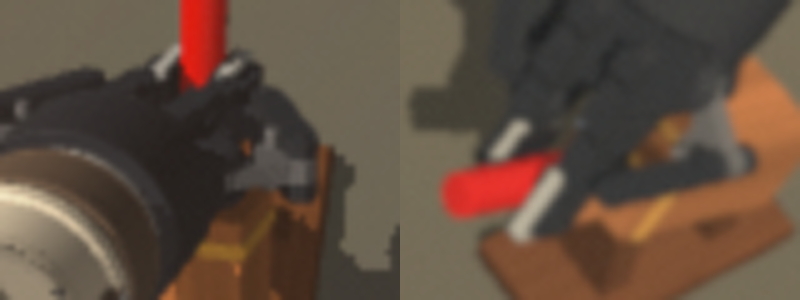

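Contact force rises at exactly the predicted seating depth (0 mm remaining). Release and retreat, then check.

{"method": "jog_arm", "body": {"deltas": [[[0,0,1,0,1,0,5],[0,0,0,0,0,0,45],[0,0,0,0,0,0,45],[0,0,0,0,0,0,45],[0,0,-15,0,0,0,45]]]}}

```text
clock: 16.0
eef_pos: [0.5746, 0.2792, 0.1051]
tool_rot: [0.054, 0.975, -0.011, 0.214]
ft_force: [-1.2, -0.7, -0.8]
grip_width: 0.0452
```

{"method": "jog_arm", "body": {"deltas": [[[0,0,-30,0,0,0,60],[0,0,-40,0,0,0,60],[0,-40,-20,0,0,0,60],[0,-45,0,0,0,0,60],[0,-45,0,0,0,0,60]]]}}

```text
clock: 16.5
eef_pos: [0.522, 0.1579, 0.1908]
tool_rot: [0.048, 0.975, -0.008, 0.215]
ft_force: [0.8, -0.1, -0.2]
grip_width: 0.0599
```

{"method": "jog_arm", "body": {"deltas": [[[0,-45,0,0,0,0,60],[0,-45,0,0,0,0,60],[0,-45,0,0,0,0,60],[0,-20,0,0,0,0,60],[0,0,0,0,0,0,60]]]}}

```text
clock: 17.0
eef_pos: [0.5034, -0.0047, 0.1914]
tool_rot: [0.049, 0.975, -0.008, 0.217]
ft_force: [0.7, -0.2, -0.0]
grip_width: 0.0601
```

```bash
python3 - <<'E'
from tgt import *
ims={n:snap(n,n+'9.png') for n in('scene','top')}
q=[BO+B[:,2]*.003,BO+B[:,2]*.048,BO+B[:,2]*.09]
for n in ims:
    print(n,'collar,grip,tail pred',proj(n,q).round(1).tolist())
    h=cv2.cvtColor(ims[n],cv2.COLOR_RGB2HSV);m=((h[...,0]<6)|(h[...,0]>174))&(h[...,1]>170)&(h[...,2]>100)
    k=np.zeros_like(m);k[(slice(165,235),slice(120,160)) if n=='top' else (slice(250,310),slice(330,400))]=1
    ys,xs=np.nonzero(m&k);xy=np.c_[xs,ys].astype(float);mu=xy.mean(0);u=np.linalg.svd(xy-mu)[2][0];e=(xy-mu)@u;print(len(xs),mu,mu+u*e.min(),mu+u*e.max())
    for r in masks_of('offcut',n)[:2]: print('offcut',r['conf'],r['at'],onplane(n,r['at'],.019))
b=ims['scene'][245:305,335:415];t=ims['top'][180:240,100:180]
cv2.imwrite('pics/c9.png',np.hstack([cv2.resize(t,None,fx=5,fy=5,interpolation=2),cv2.resize(b,None,fx=5,fy=5,interpolation=2)])[...,::-1])
E
```

```text
scene collar,grip,tail pred [[375.8, 277.5], [360.6, 281.0], [345.7, 284.3]]
292 [359.2089 281.8082] [376.1079 277.4151] [342.3122 286.2008]
top collar,grip,tail pred [[140.2, 216.9], [140.4, 195.4], [140.6, 174.8]]
367 [140.8011 195.248 ] [141.251 174.917] [140.3407 216.0518]
offcut 0.81 [387.0, 204.3] [ 0.5664 -0.22    0.019 ]
offcut 0.72 [146.8, 238.5] [0.4951 0.288  0.019 ]
```

View pics/c9.png

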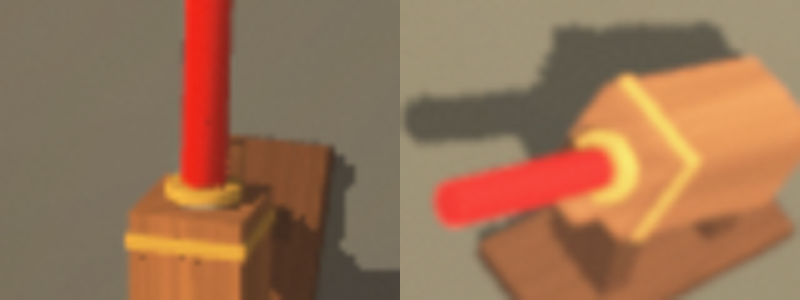

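Engraver is in the bore and the offcut is still in the bin (top finds it at (387,204); the (147,238) hit is the holster). But a grey sliver under the collar at top px ≈(141,221) hints at a few mm of gap, so I'll nudge the tail with shut fingers.

```bash
python3 -c "
from tgt import *
p=BO+B[:,2]*.125+R[:,2]*(.014-.07)
plan(p,R,0)"
```

```text
t 17.2 [ 0.5043 -0.0014  0.1913] F [ 0.1044 -0.3344  0.0617] w 0.06008929841669852 j [ 0.0246 -0.0333 -0.5187  0.6502 -0.0453  0.1097]
rows 7 total mm (tool) [-82.2691 285.7709  37.6805] deg [0.5597 0.0599 0.4718]
[-11.8, 40.8, 5.4, 0.08, 0.01, 0.07, 0],
[-11.7, 40.8, 5.3, 0.08, 0.01, 0.07, 0],
[-11.7, 40.9, 5.3, 0.08, 0.01, 0.07, 0],
[-11.6, 40.9, 5.2, 0.08, 0.01, 0.07, 0],
[-11.6, 40.9, 5.1, 0.08, 0.01, 0.07, 0]

[-11.5, 40.9, 5.1, 0.08, 0.01, 0.07, 0],
[-11.5, 40.9, 5.0, 0.08, 0.01, 0.07, 0],
```

{"method": "jog_arm", "body": {"deltas": [[[-12,41,5,0,0,0,0],[-12,41,5,0,0,0,0],[-12,41,5,0,0,0,0],[-12,41,5,0,0,0,0],[-12,41,5,0,0,0,0]]]}}

```text
clock: 17.7
eef_pos: [0.5891, 0.206, 0.1946]
tool_rot: [0.046, 0.975, -0.008, 0.217]
ft_force: [0.3, 0.6, 0.4]
grip_width: -0.0002
```

{"method": "jog_arm", "body": {"deltas": [[[-12,38,5,0,0,0,0],[-12,30,5,0,0,0,0],[0,0,0,0,0,0,0],[0,0,0,0,0,0,0]]]}}

```text
clock: 18.1
eef_pos: [0.6206, 0.29, 0.1933]
tool_rot: [0.037, 0.976, -0.005, 0.217]
ft_force: [-0.6, 0.1, -0.3]
grip_width: -0.0
```

```bash
python3 -c "
from tgt import *
p=BO+B[:,2]*.125+R[:,2]*.014
plan(p,R,0)"
```

```text
t 18.1 [0.6206 0.29   0.1933] F [-0.5754  0.1306 -0.269 ] w -4.3397143160286324e-05 j [ 0.5439  0.3592 -0.0258  0.8192 -0.243   0.5746]
rows 2 total mm (tool) [ -1.716  -16.5381  70.3456] deg [1.0744 0.0161 1.4613]
[-0.9, -8.3, 35.2, 0.54, 0.01, 0.73, 0],
[-1.0, -7.9, 35.2, 0.54, 0.01, 0.73, 0],
```

{"method": "jog_arm", "body": {"deltas": [[[-1,-8,15,0.5,0,0.7,0],[-1,-8,15,0.5,0,0.7,0],[0,0,18,0,0,0,0],[0,0,18,0,0,0,0],[0,0,0,0,0,0,0]]]}}

```text
clock: 18.6
eef_pos: [0.6474, 0.2648, 0.1276]
tool_rot: [0.054, 0.975, -0.014, 0.214]
ft_force: [-1.1, -0.6, -0.3]
grip_width: -0.0001
```

```bash
python3 -c "
from tgt import *
p=BO+B[:,2]*.101+R[:,2]*.014
plan(p,R,0)"
```

```text
t 18.6 [0.6474 0.2648 0.1276] F [-1.0561 -0.5812 -0.3415] w -0.00010972090202888239 j [ 0.4929  0.4448 -0.0768  0.6879 -0.2431  0.558 ]
rows 1 total mm (tool) [20.6555  6.9581 -1.2405] deg [-0.316  -0.218  -0.1672]
[20.7, 7.0, -1.2, -0.32, -0.22, -0.17, 0],
```

{"method": "jog_arm", "body": {"deltas": [[[5,7,-1,0,0,0,0],[5,0,0,0,0,0,0],[3,0,0,0,0,0,0],[3,0,0,0,0,0,0],[3,0,0,0,0,0,0]]]}}

```text
clock: 19.1
eef_pos: [0.6294, 0.2717, 0.1214]
tool_rot: [0.056, 0.975, -0.014, 0.215]
ft_force: [-0.2, 0.3, -0.1]
grip_width: 0.0
```

{"method": "jog_arm", "body": {"deltas": [[[3,0,0,0,0,0,0],[3,0,0,0,0,0,0],[3,0,0,0,0,0,0]]]}}

```text
clock: 19.4
eef_pos: [0.6269, 0.2736, 0.1241]
tool_rot: [0.057, 0.973, -0.012, 0.223]
ft_force: [5.4, -1.7, 2.2]
grip_width: -0.0001
```

```bash
python3 -c "
from tgt import *
p=BO+B[:,2]*.101+R[:,2]*.014
plan(p,R,0)"
```

```text
t 19.4 [0.6269 0.2736 0.1241] F [ 5.4271 -1.6586  2.2152] w -7.752927757006482e-05 j [ 0.5272  0.4181 -0.1369  0.6471 -0.2632  0.5957]
rows 1 total mm (tool) [-0.1122  0.4934  4.6325] deg [-0.2227  0.7546 -0.6518]
[-0.1, 0.5, 4.6, -0.22, 0.75, -0.65, 0],
```

{"method": "jog_arm", "body": {"deltas": [[[6,0,2,0,0.8,0,0],[8,0,1,0,0.5,0,0],[8,0,1,0,0.5,0,0]]]}}

```text
clock: 19.7
eef_pos: [0.626, 0.2742, 0.1259]
tool_rot: [0.065, 0.972, -0.011, 0.227]
ft_force: [13.2, -4.2, 3.2]
grip_width: -0.0002
```

```bash
python3 -c "
from tgt import *
p=BO+B[:,2]*.101+R[:,2]*.014
plan(p,R,0)"
```

```text
t 19.7 [0.626  0.2742 0.1259] F [13.2381 -4.1837  3.1922] w -0.00017162250781177743 j [ 0.5314  0.4123 -0.1453  0.6374 -0.2696  0.6129]
rows 1 total mm (tool) [-0.1117 -0.0065  6.6061] deg [-0.1978  1.2822 -1.5255]
[-0.1, -0.0, 6.6, -0.2, 1.28, -1.53, 0],
```

It doesn't yield under ~14 N, so it is seated. Back off and check.

{"method": "jog_arm", "body": {"deltas": [[[-10,0,0,0,0,0,0],[-15,0,0,0,0,0,0],[0,0,-35,0,0,0,0],[0,0,-45,0,0,0,0],[0,-45,-20,0,0,0,0]]]}}

```text
clock: 20.2
eef_pos: [0.5962, 0.2336, 0.2233]
tool_rot: [0.062, 0.973, -0.011, 0.222]
ft_force: [2.1, -0.1, -0.0]
grip_width: -0.0
```

{"method": "jog_arm", "body": {"deltas": [[[0,-45,0,0,0,0,0],[0,-45,0,0,0,0,0],[0,-45,0,0,0,0,0],[0,-30,0,0,0,0,0],[0,0,0,0,0,0,0]]]}}

```text
clock: 20.7
eef_pos: [0.5704, 0.065, 0.2253]
tool_rot: [0.061, 0.973, -0.009, 0.223]
ft_force: [-0.1, -0.2, -0.2]
grip_width: 0.0004
```

```bash
python3 - <<'E'
from tgt import *
ims={n:snap(n,n+'10.png') for n in('scene','top')}
for n in ims:
    A=cv2.imread(f'pics/{n}9.png')[...,::-1]
    for nm,I in(('before',A),('after',ims[n])):
        h=cv2.cvtColor(np.ascontiguousarray(I),cv2.COLOR_RGB2HSV);m=((h[...,0]<6)|(h[...,0]>174))&(h[...,1]>170)&(h[...,2]>100)
        k=np.zeros_like(m);k[(slice(165,235),slice(120,160)) if n=='top' else (slice(250,310),slice(330,400))]=1
        ys,xs=np.nonzero(m&k);xy=np.c_[xs,ys].astype(float);mu=xy.mean(0);u=np.linalg.svd(xy-mu)[2][0];e=(xy-mu)@u;print(n,nm,len(xs),mu,e.min(),e.max(),u)
    for r in masks_of('offcut',n)[:1]: print('offcut',r['conf'],r['at'],onplane(n,r['at'],.019))
# model of sliver: collar front rim / mouth hole rim in the top view for gaps
th=np.linspace(0,2*np.pi,60)
def ring(r,z): return BO+B[:,2]*z+r*(np.outer(np.cos(th),B[:,0])+np.outer(np.sin(th),B[:,1]))
for g in(0,.003,.006):
    print(g,'collar lowest row rel. to top-edge-of-mouth-face row',proj('top',np.vstack([ring(.015,g),ring(.015,g+.006)]))[:,1].max()-proj('top',BO-B[:,0]*.022)[0,1],'tail end top row rel',proj('top',ring(.009,g+.09))[:,1].min()-proj('top',BO-B[:,0]*.022)[0,1])
t=ims['top'][205:235,120:160];b=ims['scene'][260:290,355:395]
cv2.imwrite('pics/c10.png',np.hstack([cv2.resize(t,None,fx=10,fy=10,interpolation=0),cv2.resize(b,None,fx=10,fy=10,interpolation=0)])[...,::-1])
E
```

```text
scene before 292 [359.2089 281.8082] -17.460696413473038 17.458367711654805 [-0.9678  0.2516]
scene after 296 [359.0439 281.8851] -17.641228526086135 17.274794888666328 [-0.9669  0.255 ]
top before 367 [140.8011 195.248 ] -20.33590504135101 20.808940489839774 [-0.0221  0.9998]
top after 368 [140.6929 195.2962] -20.41828236576196 20.776398241848202 [-0.0305  0.9995]
offcut 0.59 [391.0, 202.6] [ 0.57   -0.2286  0.019 ]
0 collar lowest row rel. to top-edge-of-mouth-face row -1.1514942358753046 tail end top row rel -48.75371339596177
0.003 collar lowest row rel. to top-edge-of-mouth-face row -2.5795960491876997 tail end top row rel -50.235253407683444
0.006 collar lowest row rel. to top-edge-of-mouth-face row -4.010322821079939 tail end top row rel -51.71953462102999
```

View pics/c10.png

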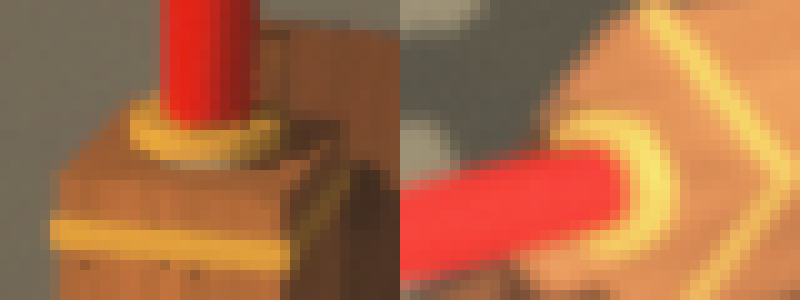

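The collar's lower edge is about 0.7–1 px above the mouth's upper edge (the model gives 1.15 px for zero gap, 2.6 px for 3 mm), and the tail position agrees. So it is fully home; hand in.

{"method": "jog_arm", "body": {"deltas": [[[0,0,0,0,0,0,0],[0,0,0,0,0,0,0]]]}}

```text
clock: 21.1
eef_pos: [0.5723, 0.0718, 0.2253]
tool_rot: [0.056, 0.973, -0.007, 0.223]
ft_force: [0.0, -0.0, -0.3]
grip_width: -0.0001
```

```bash
python3 -c "
from workcell import *
print(job_done())"
```

```text
the job is handed in; nothing more can be done
None
```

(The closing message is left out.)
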